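Shut the drying tray and snap the toggle on

TASK

Using only the fingers, push the half-open tray of the small aluminium drying cabinet fully shut, and only then push the taller of the two toggle levers on its top (the one with the ball end) over towards the back of the cabinet until it snaps into its other position. Leave the shorter lever as it is, leave the green peg lying in the tray, and do not lift, shift or knock anything else.

Things in the scene. Friction and masses are not known exactly. Their poses are not given: they have to be found in the camera images.
- cabinet: small fixed aluminium countertop drying cabinet, 180 (its x) x 250 (its y) x 100 mm high, on four feet. Origin: centre of its footprint at counter height. Its -x face is the open front in which the tray slides; +x points to its closed back. Yaw within about 0.3 rad of straight on to the robot
- tray (a joint): pull-out aluminium tray of the cabinet, slides along the cabinet's -x; value = how far it is pulled out in m, 0 = fully shut against a hard stop, 0.09 = fully out. Sliding friction about 1.5 N, no spring, stays where it is left
- tray_lip (a point): middle of the front edge of the tray's lip. The tray's front is a flat upright aluminium sheet 236 mm wide, from 20 to 84 mm above the counter; along its top a 5 mm thick lip juts 14 mm further out towards the cabinet's -x. This point lies 19 mm in front of the cabinet's front face when the tray is shut, 81 mm above the counter. Nothing stands in front of it
- tray_floor (a point): centre of the tray's inner floor, 19 mm above the counter; moves with the tray. The inside is 159 mm along x, 220 mm along y, 42 mm deep
- tall_lever_base: black plastic block 50 x 44 x 14 mm fixed on top of the cabinet (100 mm above the counter), carrying the TALLER toggle lever. Origin: centre of its underside; it lies 20 mm behind the middle of the cabinet's depth and 75 mm to one side (left or right varies). Axes parallel to the cabinet's; the lever's pivot runs along y, 18 mm above this origin
- tall_lever (a joint): taller toggle lever: 10 mm steel rod ending in a steel ball 20 mm across, ball centre 70 mm from the pivot. 0 = leaning 0.45 rad to the tray side (-x, off), 0.45 = upright centre, 0.90 = leaning 0.45 rad to the back (+x, on). Snap action: a spring pulls it away from centre to whichever end stop is nearer; about 2 N at the ball gets it moving and the push needed falls to zero at centre
- tall_lever_tip (a point): centre of the taller lever's ball (about 181 mm above the counter at either end stop, 188 mm at centre)
- short_lever (a joint): shorter toggle lever on the same sort of block on the other side of the cabinet's top, with a flat 24 mm wide paddle; must stay at 0 (leaning to the tray side); same snap action, 0.90 = flipped
- short_lever_tip (a point): end of the shorter lever's paddle, 40 mm from its pivot, about 154 mm above the counter
- green_peg: green plastic clothes peg 72 x 15 x 10 mm lying loose in the tray; it rides along with it. Origin: centre of its underside, long axis x
- rack: bystander: fixed clear acrylic slotted rack 120 x 150 x 70 mm, at the left. Origin: centre of its underside
- mallet_head: bystander: black hard-silicone mallet head standing on end, 54 mm across, 75 mm tall, loose, just to the right of the cabinet. Origin: centre of its underside
- jar: bystander: small loose glass jar, 36 mm across and 45 mm tall, on the cabinet's top near its back edge, between the levers. Origin: centre of its underside
- mug: bystander: loose white mug, 80 mm across, 90 mm tall, at the right. Origin: centre of its underside
- bottle: bystander: loose white bottle, 70 mm across, 190 mm tall, at the right. Origin: centre of its underside
- skewer0: bystander: loose steel skewer, 6 mm thick, about 180 mm long, lying along x across the slots of the rack, 50 mm above the counter. Origin: underside at mid-length
- skewer1: bystander: loose steel skewer, 6 mm thick, about 180 mm long, lying along x across the slots of the rack, 50 mm above the counter. Origin: underside at mid-length
- skewer2: bystander: loose steel skewer, 6 mm thick, about 180 mm long, lying along x across the slots of the rack, 50 mm above the counter. Origin: underside at mid-length
- skewer3: bystander: loose steel skewer, 6 mm thick, about 180 mm long, lying along x across the slots of the rack, 50 mm above the counter. Origin: underside at mid-length

How it is judged:
By the outcome, as a careful person would: the job done as asked, in the order asked, and still so for the second after the job is handed in, with the robot touching nothing.
It also fails if it takes over 43 s, if anything falls off the work surface, if the arm or the gripper's body presses on something with over 40 N, if the wrist force passes 120 N, or if a joint passes its speed limit or range.

ROBOT

A 6-joint arm with a two-finger parallel gripper is mounted at the origin on the work surface. World frame = base frame: x ahead of the robot, y to its left, z up, the work surface at z = 0. Lengths are in mm, angles in rad, forces in N, time in s.
With the tool pointing down it reaches from about 375 to 900 mm from the base axis. Payload 3.1 kg.
Tool frame: the origin (TCP) lies where the fingers leave the gripper's body, on its centre line; the fingertips stand 73 mm ahead of it and the grasp point (between the pads) lies 54 mm ahead of it; z points along the fingers, y is the direction in which the jaws open and shut (so a half turn about z gives the same grasp; the last joint's range is limited). The gripper opens to 85 mm and grips with 20 to 120 N. Pads are 22 mm wide; open, the fingers measure 114 mm over their backs; the gripper's body (76 mm by 85 mm) begins 54 mm behind the grasp point. The pads swing forward as they close: fully open they stand 13 mm farther back than shut.
Start: joints at [-0.178, 0.527, 1.433, -0, 1.181, -0.178], TCP at [624.978, 0.033, 303.91] pointing down, gripper open.
Joint ranges: [-3.08, 3.08], [-0.75, 2.2], [0.22, 2.44], [-1.43, 4.57], [0, 2.65], [-2.85, 2.85]. Speed limits (rad/s): [2.79, 2.79, 3.14, 3.14, 3.14, 3.14].

INTERFACE

Orientations are given as a unit quaternion [w, x, y, z].
In Python, from plant import env gives the robot as it stands.
- The arm moves only by the shell command python3 -m crank 'ROWS' [FORCE]. ROWS is a JSON object of lists of equal length, an entry for each row: "translation": the shift along the tool's x, y, z in m, a list of three; "dr": the turn, a rotation vector about the tool's x, y, z in rad, a list of three; "grip": the opening, from 0 (shut) to 1 (fully open). In form: {"translation": [[tx, ty, tz], ...], "dr": [[rx, ry, rz], ...], "grip": [grip, ...]}. A call has 1 to 20 rows; each row shifts and turns the commanded pose from where the row before left it, along the tool's axes as they then stand; what a row does not reach is not made up. A row lasts 1/8 s, in which the tool goes at most 62.5 mm and 10.7 degrees, less where a joint would pass 70% of its speed; a pose out of reach is approached as far as the arm can. A call with a gripper value outside its range is refused whole. The fingers move at their own pace and stop on an object; FORCE is the grip in N (left out, the last holds). Time passes only in rows, so rows that do not move let the fingers close. It gives the time, the measured TCP pose, the force and the opening at its end, in the units of the state.
- env.get_state(): the state, without advancing time (a new reading comes with each control period).
- env.read_camera(name): name is "scene" or "side" or "wrist"; returns a dict with "color" (480x640x3 uint8, red, green, blue), "fx", "fy", "cx", "cy" (pixels), "k1" (the pictures are not rectified: a ray, as slopes to the right and down, at radius r is drawn at 1 + k1 r^2 times it, then the intrinsics apply), "pose" (4x4, takes a point from camera to world coordinates). Camera axes: x right, y up, looking along -z (the intrinsics and any distortion apply to the point x, -y, -z); pixel columns grow to the right and rows downward; lengths in mm; the calibration is good to about 2 mm. A picture is of the moment at which its call begins. There is no depth.
- env.finish_job(): hands the job in, once; it reports no verdict.
The state is a dict: "time": time; "q": joint angles; "dq": joint speeds; "joint_efforts": joint torques, N m; "tool_pos": TCP position; "tcp_rot": TCP orientation; "ft_force": force on the tool from outside, world axes, zero at the start; "ft_torque": the same for the moment, N m; "grip_width": finger opening in mm.
Only numpy, scipy, OpenCV 4.12 (cv2) and the standard library are available. Lean on these libraries where they do the work, as an engineer would, in place of code of your own. Each camera call takes 0.05 s, during which the arm holds its last target.

## Working session

There is one attempt and no reset: what is moved stays moved. The work goes in short steps, Python scripts to look and compute and a shell command to move; the robot and the scene stay as the last step left them, time stands still between calls to the robot, and variables do not carry over. Pictures are saved under pics/ and viewed, and the job is handed in when it is done.

```bash
mkdir -p pics; ls; python3 - <<'E'
from plant import env
import cv2,numpy as np
for n in ["scene","side","wrist"]:
    c=env.read_camera(n); cv2.imwrite(f"pics/{n}0.png",c["color"][:,:,::-1]); print(n,c["fx"],c["fy"],c["cx"],c["cy"],c["k1"]); print(np.round(c["pose"],3).tolist())
s=env.get_state(); print(s)
E
```

```text
pics
scene 513.9468856440819 513.9468856440819 316.08854809052144 244.00056901809296 -0.08394130407868812
[[-0.183, -0.57, 0.801, 1740.299], [0.983, -0.111, 0.145, 219.065], [0.006, 0.814, 0.581, 978.484], [0.0, 0.0, 0.0, 1.0]]
side 474.9296315481698 474.9296315481698 320.4256832174088 239.51261599843116 0.021844731255397033
[[-0.91, 0.208, -0.359, 189.516], [-0.415, -0.453, 0.789, 856.806], [0.002, 0.867, 0.499, 689.515], [0.0, 0.0, 0.0, 1.0]]
wrist 349.5530757339347 349.5530757339347 325.8314051148364 238.80513961769563 -0.05982135775842196
[[1.0, -0.002, 0.001, 623.971], [0.001, 0.954, 0.299, 76.838], [-0.002, -0.299, 0.954, 372.594], [0.0, 0.0, 0.0, 1.0]]
{'time': 0.15, 'q': array([-1.78480508e-01,  5.28266174e-01,  1.43359547e+00, -4.54649971e-05,
        1.18138989e+00, -1.78521159e-01]), 'dq': array([-0.00138937, -0.00255411, -0.00373671,  0.0003149 , -0.0009184 ,
        0.00040599]), 'joint_efforts': array([ 1.17890530e-03, -4.42742836e+01, -1.78276026e+01, -2.15643640e-04,
        5.61750654e-03, -9.84718270e-06]), 'tool_pos': array([6.24578781e+02, 1.08055677e-01, 3.03153970e+02]), 'tcp_rot': array([-6.69329403e-04,  7.07086051e-01,  7.07127024e-01, -4.90316460e-04]), 'ft_force': array([ 0.00800901, -0.31033448, -0.3025663 ]), 'ft_torque': array([ 0.00956591, -0.02559735, -0.02804725]), 'grip_width': 85.74071413771098}
```

View pics/scene0.png

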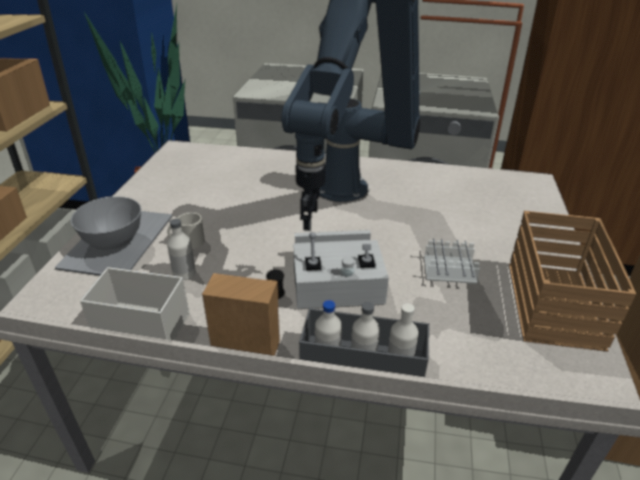

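View pics/side0.png

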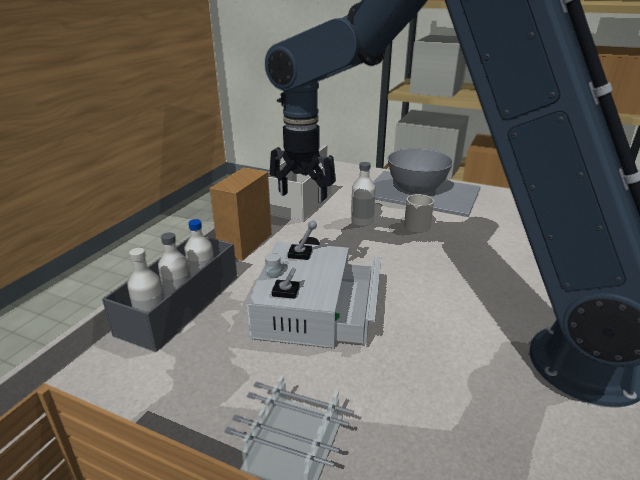

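View pics/wrist0.png

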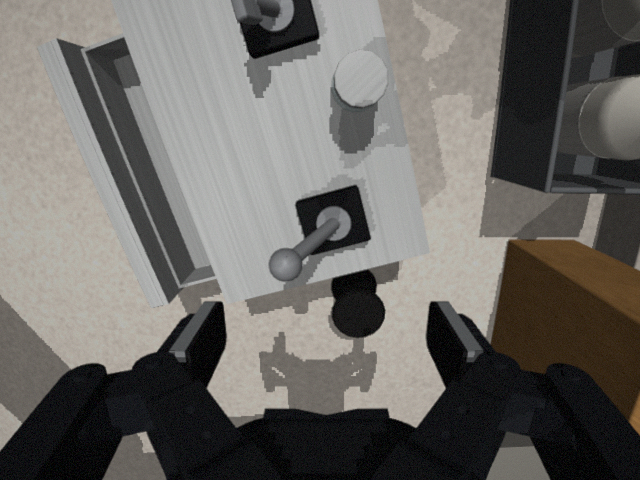

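```bash
cat > h.py <<'E'
import numpy as np,cv2
def ray(c,u,v):
    K=np.array([[c["fx"],0,c["cx"]],[0,c["fy"],c["cy"]],[0,0,1.]])
    x,y=cv2.undistortPoints(np.array([[[u,v]]],float),K,np.array([c["k1"],0,0,0.]))[0,0]
    P=np.array(c["pose"]); return P[:3,3],P[:3,:3]@np.array([x,-y,-1.])
def plane(c,u,v,z):
    o,d=ray(c,u,v); return o+d*(z-o[2])/d[2]
def tri(rs):
    A=0;b=0
    for o,d in rs:
        d=d/np.linalg.norm(d); M=np.eye(3)-np.outer(d,d); A=A+M; b=b+M@o
    p=np.linalg.solve(A,b); return p,[np.linalg.norm(np.cross(p-o,d/np.linalg.norm(d))) for o,d in rs]
def proj(c,p):
    P=np.array(c["pose"]); q=P[:3,:3].T@(np.array(p,float)-P[:3,3])
    x,y=q[0]/-q[2],-q[1]/-q[2]; f=1+c["k1"]*(x*x+y*y)
    return c["cx"]+c["fx"]*x*f,c["cy"]+c["fy"]*y*f
E
python3 - <<'E'
import cv2
w=cv2.imread("pics/wrist0.png"); s=cv2.imread("pics/side0.png")
cv2.imwrite("pics/w_a.png",cv2.resize(w[0:320,30:450],None,fx=1.85,fy=1.85,interpolation=cv2.INTER_CUBIC))
cv2.imwrite("pics/s_a.png",cv2.resize(s[210:360,235:395],None,fx=4,fy=4,interpolation=cv2.INTER_CUBIC))
E
```

```text
(no output)
```

View pics/w_a.png

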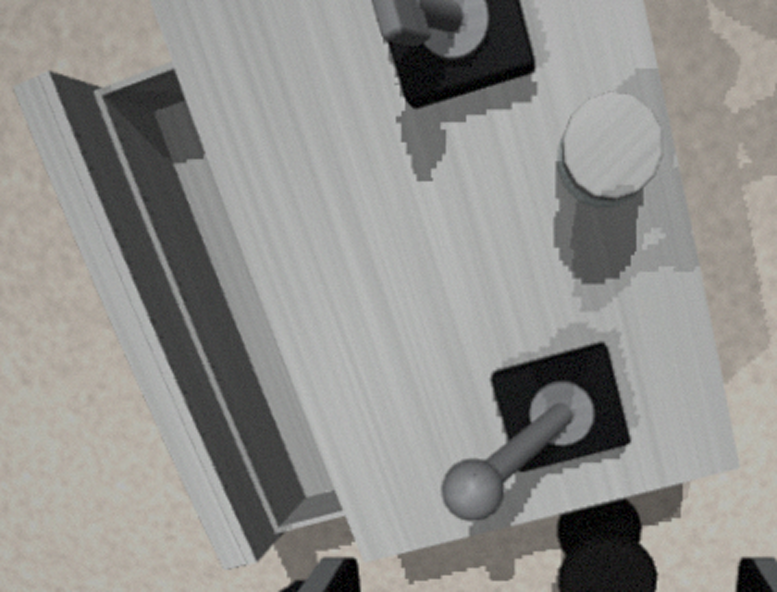

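View pics/s_a.png

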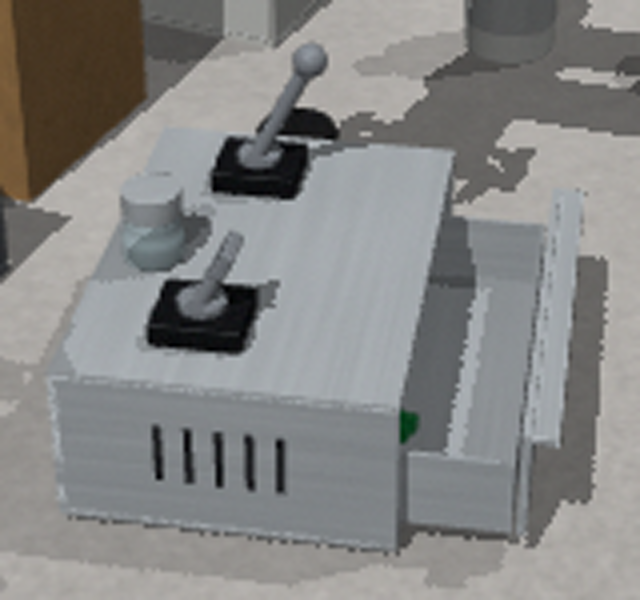

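```bash
python3 - <<'E'
from plant import env
from h import *
w=env.read_camera("wrist"); s=env.read_camera("side"); sc=env.read_camera("scene")
W=lambda u,v,z:plane(w,u/1.85+30,v/1.85,z)
S=lambda u,v,z:plane(s,u/4+235,v/4+210,z)
np.set_printoptions(precision=1,suppress=True)
print("lip R,L wrist",W(230,568,84),W(17,90,84)); print("lip side L R",S(560,442,84),S(580,190,84))
print("cab FR BR",W(365,560,100),W(738,467,100)); print("side FL BL FR",S(402,408,100),S(52,378,100),S(453,152,100))
print("ball",tri([ray(w,473/1.85+30,489/1.85),ray(s,311/4+235,60/4+210)]), W(473,489,181))
print("block",[W(*p,114) for p in [(492,374),(606,343),(630,442),(521,470)]])
print("jar",W(612,145,145), "short tip",W(395,22,154))
print("mallet",W(606,578,75))
E
```

```text
lip R,L wrist [462.5 -81.1  84. ] [398.5 142.4  84. ]
lip side L R [394.8 144.9  84. ] [459.6 -82.5  84. ]
cab FR BR [537.6 -67.3 100. ] [709.5 -20.3 100. ]
side FL BL FR [468.3 171.6 100. ] [637.4 222.8 100. ] [535.8 -66.9 100. ]
ball (array([599.3,   0.3, 181. ]), [np.float64(1.015150261736119), np.float64(1.0151502617360062)]) [600.2   1.  181. ]
block [array([601.2,  24.6, 114. ]), array([647.2,  37.3, 114. ]), array([658.4,  -4.2, 114. ]), array([612.5, -16.8, 114. ])]
jar [644.7 107.1 145. ] short tip [577.6 141.2 154. ]
mallet [654.2 -90.3  75. ]
```

```bash
python3 -m crank '{"translation":[[0,0,0],[0,0,0],[0.014,-0.036,0],[0.014,-0.036,0],[0.014,-0.036,0],[0.014,-0.036,0],[0.014,-0.036,0],[0.013,-0.036,0],[0,0,0],[0,0,0]],"dr":[[0,0,-0.137],[0,0,-0.137],[0,0,0],[0,0,0],[0,0,0],[0,0,0],[0,0,0],[0,0,0],[0,0,0],[0,0,0]],"grip":[0,0,0,0,0,0,0,0,0,0]}' 40
python3 - <<'E'
from plant import env
import cv2
for n in ["side","wrist"]:
    c=env.read_camera(n); cv2.imwrite(f"pics/{n}1.png",c["color"][:,:,::-1])
E
```

```text
time: 1.55
tool_pos: [395.6, 21.2, 304.4]
tcp_rot: [0.001, 0.604, 0.797, 0.001]
ft_force: [0.2, 0.4, 0.0]
grip_width: -0.2
```

View pics/side1.png

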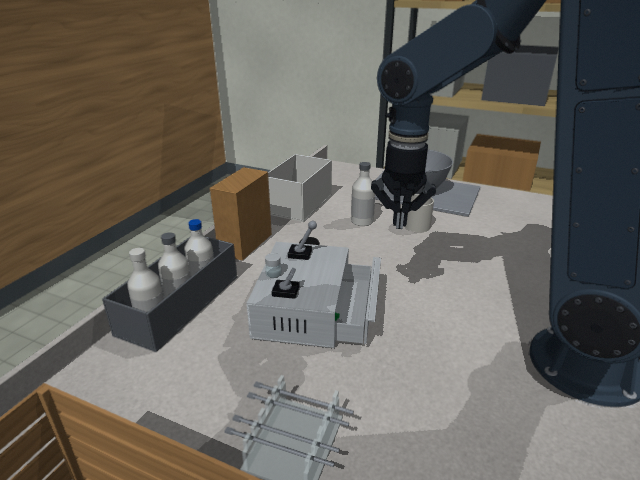

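View pics/wrist1.png

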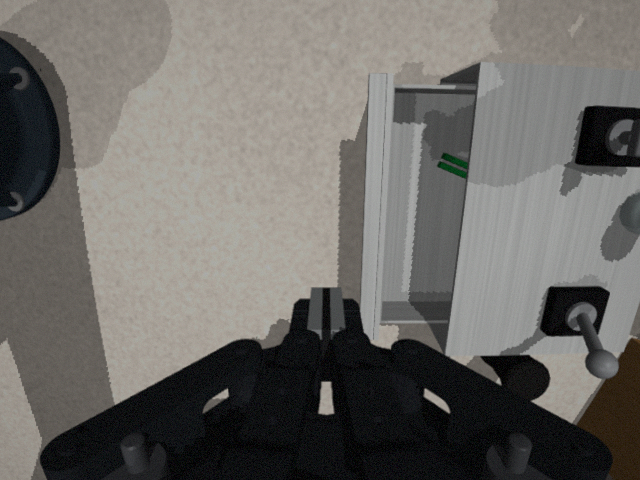

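```bash
python3 -m crank '{"translation":[[0,0,0],[0,0,0],[0,0,0],[0,0,0],[0,0,0],[0,0,0],[0,0,0],[0,0,0],[0,0,0],[0,0,0],[0,0,0.03],[0,0,0.03],[0,0,0.03],[0,0,0],[0,0,0]],"dr":[[0,0,-0.157],[0,0,-0.157],[0,0,-0.157],[0,0,-0.157],[0,0,-0.157],[0,0,-0.157],[0,0,-0.157],[0,0,-0.157],[0,0,-0.157],[0,0,-0.158],[0,0,0],[0,0,0],[0,0,0],[0,0,0],[0,0,0]],"grip":[0,0,0,0,0,0,0,0,0,0,0,0,0,0,0]}' 40
python3 - <<'E'
from plant import env
import cv2
for n in ["side","wrist"]:
    c=env.read_camera(n); cv2.imwrite(f"pics/{n}2.png",c["color"][:,:,::-1])
print(env.get_state()["q"])
E
```

```text
time: 3.52
tool_pos: [395.6, 21.3, 214.3]
tcp_rot: [0.001, -0.137, 0.991, -0.0]
ft_force: [-0.5, -0.4, 0.3]
grip_width: 0.2
[-2.30191938e-01  3.94876270e-01  2.07756325e+00  1.63487623e-05
  6.66417063e-01 -2.07529080e+00]
```

View pics/side2.png

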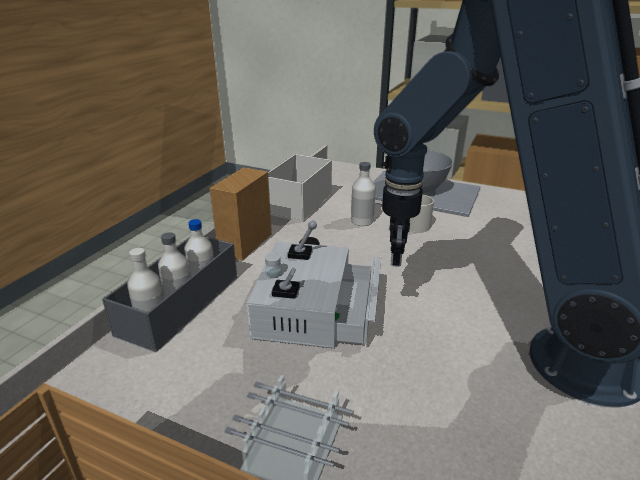

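View pics/wrist2.png

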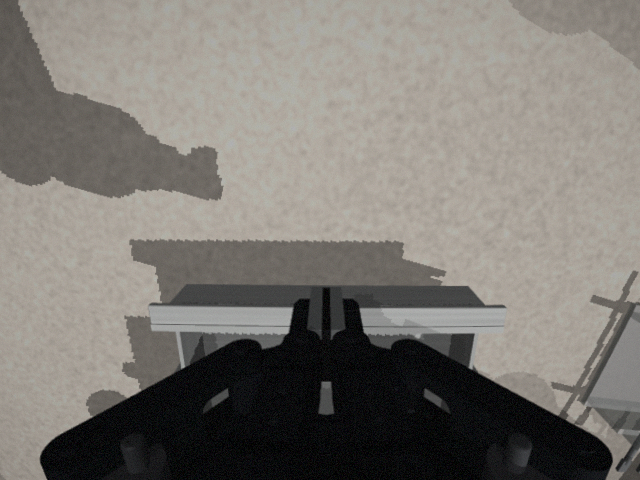

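```bash
python3 -m crank '{"translation":[[0,0,0.027],[0,0,0.026],[0,0,0.026],[0,0,0],[-0.005,0,0],[-0.008,0,0],[-0.005,0,0],[-0.004,0,0],[-0.004,0,0],[-0.004,0,0],[-0.004,0,0],[0,0,0]],"dr":[[0,0,0],[0,0,0],[0,0,0],[0,0,0],[0,0,0],[0,0,0],[0,0,0],[0,0,0],[0,0,0],[0,0,0],[0,0,0],[0,0,0]],"grip":[0,0,0,0,0,0,0,0,0,0,0,0]}' 40
python3 - <<'E'
from plant import env
import cv2
for n in ["side"]:
    c=env.read_camera(n); cv2.imwrite(f"pics/{n}3.png",cv2.resize(c["color"][180:360,235:455,::-1],None,fx=3,fy=3))
E
```

```text
time: 5.12
tool_pos: [427.8, 30.8, 134.8]
tcp_rot: [0.0, -0.137, 0.991, -0.0]
ft_force: [-0.2, 0.1, 0.2]
grip_width: -0.3
```

View pics/side3.png

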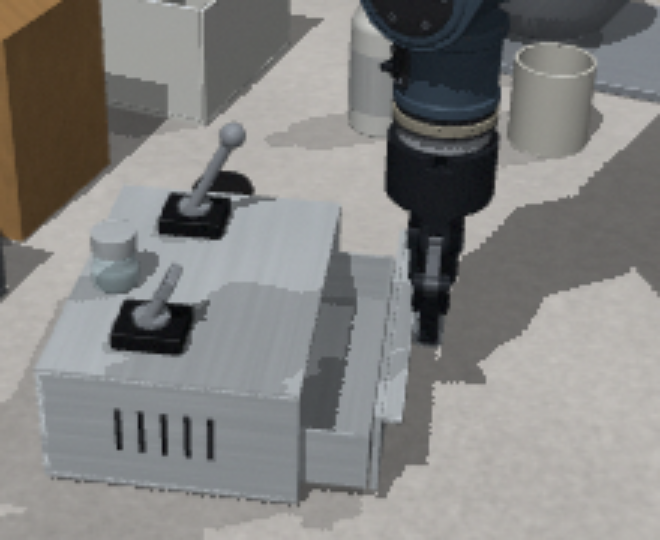

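```bash
python3 -m crank '{"translation":[[-0.005,0,0],[-0.005,0,0],[-0.005,0,0],[-0.005,0,0],[-0.005,0,0],[-0.005,0,0],[-0.005,0,0],[-0.003,0,0],[-0.002,0,0],[-0.001,0,0]],"dr":[[0,0,0],[0,0,0],[0,0,0],[0,0,0],[0,0,0],[0,0,0],[0,0,0],[0,0,0],[0,0,0],[0,0,0]],"grip":[0,0,0,0,0,0,0,0,0,0]}'
python3 -m crank '{"translation":[[-0.002,0,0],[-0.002,0,0]],"dr":[[0,0,0],[0,0,0]],"grip":[0,0]}'
python3 - <<'E'
from plant import env
import cv2
for n in ["side"]:
    c=env.read_camera(n); cv2.imwrite(f"pics/{n}4.png",cv2.resize(c["color"][180:360,235:455,::-1],None,fx=3,fy=3))
E
```

```text
time: 6.42
tool_pos: [466.9, 41.8, 134.9]
tcp_rot: [0.0, -0.137, 0.991, -0.0]
ft_force: [-0.9, -1.3, -0.6]
grip_width: 0.1
time: 6.68
tool_pos: [470.7, 42.9, 134.9]
tcp_rot: [-0.0, -0.137, 0.991, 0.0]
ft_force: [-1.3, -1.3, -1.3]
grip_width: 0.1
```

View pics/side4.png

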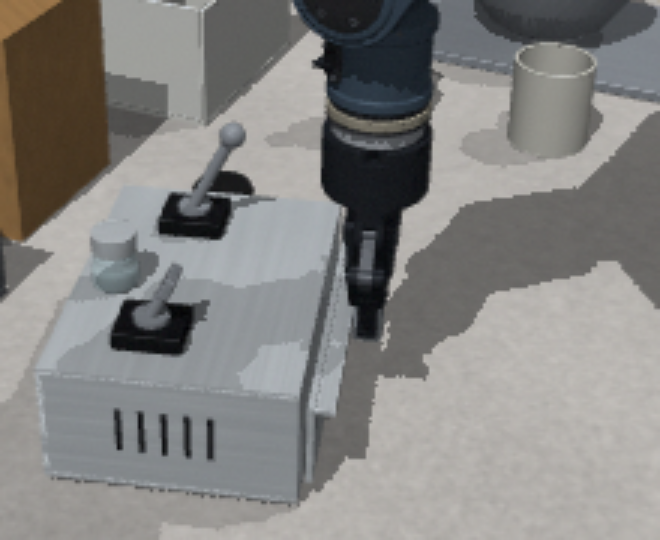

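Nearly shut; creeping 1 mm at a time until the force rises.

```bash
python3 -m crank '{"translation":[[-0.001,0,0],[-0.001,0,0]],"dr":[[0,0,0],[0,0,0]],"grip":[0,0]}'
python3 -m crank '{"translation":[[-0.001,0,0],[-0.001,0,0]],"dr":[[0,0,0],[0,0,0]],"grip":[0,0]}'
```

```text
time: 6.98
tool_pos: [472.6, 43.4, 134.9]
tcp_rot: [-0.0, -0.137, 0.991, -0.0]
ft_force: [-2.2, -1.1, -0.7]
grip_width: 0.2
time: 7.22
tool_pos: [474.6, 44.0, 135.0]
tcp_rot: [0.0, -0.137, 0.991, -0.0]
ft_force: [-1.4, -1.4, -0.4]
grip_width: -0.3
```

```bash
for i in 1 ; do python3 -m crank '{"translation":[[-0.001,0,0],[-0.001,0,0]],"dr":[[0,0,0],[0,0,0]],"grip":[0,0]}'; done
python3 - <<'E'
from plant import env
import cv2
for n in ["side"]:
    c=env.read_camera(n); cv2.imwrite(f"pics/{n}5.png",cv2.resize(c["color"][230:360,290:400,::-1],None,fx=4.5,fy=4.5))
E
```

```text
time: 7.48
tool_pos: [475.1, 44.2, 134.9]
tcp_rot: [-0.002, -0.137, 0.991, 0.0]
ft_force: [-4.7, -5.6, 3.8]
grip_width: 0.2
```

View pics/side5.png

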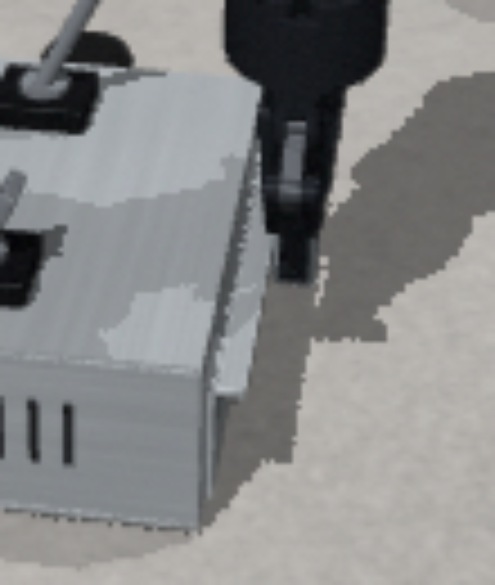

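```bash
python3 -m crank '{"translation":[[-0.001,0,0],[0,0,0]],"dr":[[0,0,0],[0,0,0]],"grip":[0,0]}'
```

```text
time: 7.78
tool_pos: [475.2, 44.3, 134.9]
tcp_rot: [-0.003, -0.137, 0.991, 0.0]
ft_force: [-5.8, -7.0, 2.9]
grip_width: -0.2
```

```bash
python3 -m crank '{"translation":[[0.003,0,0],[0.010,0,0],[0.020,0,0],[0,0,-0.02],[0,0,-0.03],[0,0,-0.03],[0,0,-0.03],[0,-0.025,0],[0,-0.026,0],[0,-0.025,0],[0,0,0],[0,0,0]],"dr":[[0,0,0],[0,0,0],[0,0,0],[0,0,0],[0,0,0],[0,0,0],[0,0,0],[0,0,0],[0,0,0],[0,0,0],[0,0,0],[0,0,0]],"grip":[0,0,0,0,0,0,0,0,0,0,0,0]}'
python3 - <<'E'
from plant import env
import cv2
for n in ["side","wrist"]:
    c=env.read_camera(n); cv2.imwrite(f"pics/{n}6.png",c["color"][:,:,::-1] if n=="wrist" else cv2.resize(c["color"][180:360,235:455,::-1],None,fx=3,fy=3))
E
```

```text
time: 9.28
tool_pos: [465.5, -36.7, 244.7]
tcp_rot: [-0.0, -0.137, 0.991, 0.0]
ft_force: [-0.5, 0.5, 0.8]
grip_width: 0.0
```

View pics/side6.png

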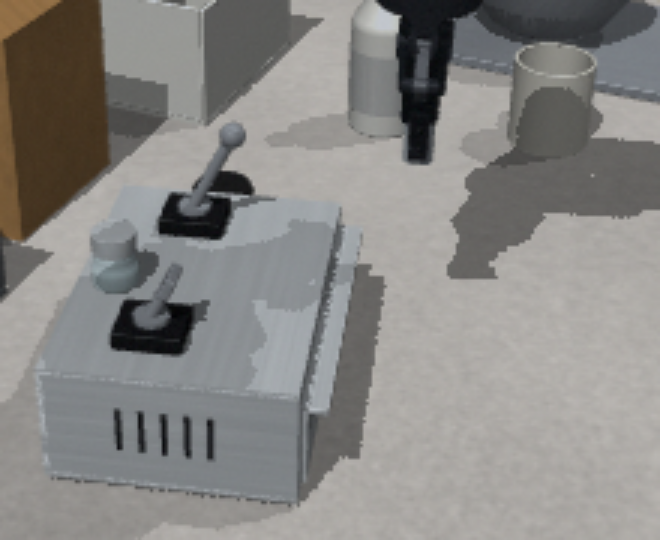

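View pics/wrist6.png

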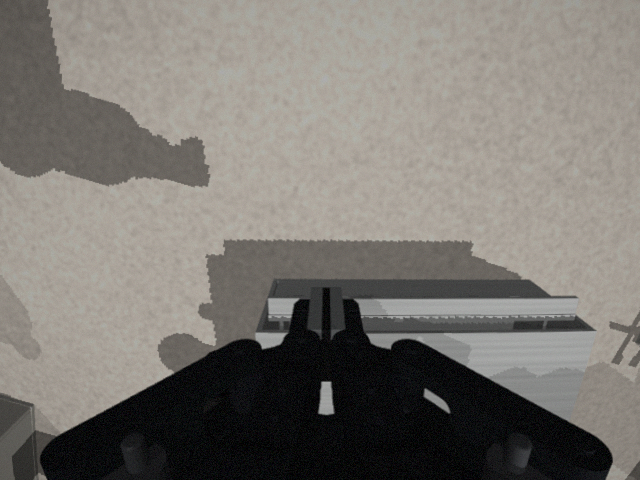

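```bash
python3 - <<'E'
from plant import env
from h import *
c=env.read_camera("wrist"); ex=np.array([.963,.27,0])
im=c["color"][:,:,::-1]; cv2.imwrite("pics/w7.png",cv2.resize(im[265:345,400:610],None,fx=3.8,fy=3.8,interpolation=cv2.INTER_CUBIC))
for u in (440,480,520): print([round(float(plane(c,u,v,z)@ex),1) for v,z in((297,84),(317,84),(330,100))])
E
```

```text
[478.2, 494.9, 496.1]
[478.4, 495.2, 496.4]
[478.7, 495.6, 496.9]
```

View pics/w7.png

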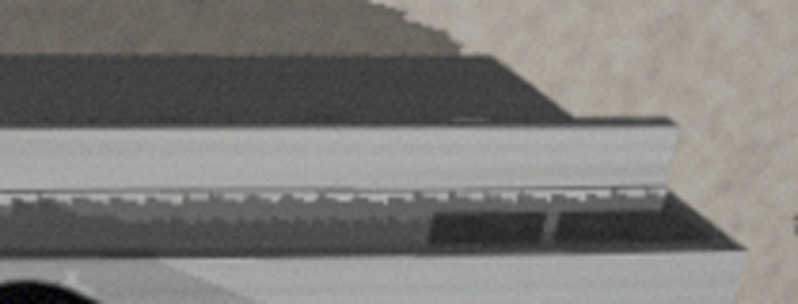

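```bash
python3 -m crank '{"translation":[[-0.02,0,0],[-0.025,0,0],[-0.025,0,0],[-0.02,0,0],[-0.01,0,0],[0,0,0]],"dr":[[0,0,0],[0,0,0],[0,0,0],[0,0,0],[0,0,0],[0,0,0]],"grip":[0,0,0,0,0,0]}'
python3 - <<'E'
from plant import env
import cv2
for n in ["side","scene"]:
    c=env.read_camera(n); cv2.imwrite(f"pics/{n}8.png",cv2.resize(c["color"][180:310,300:400,::-1] if n=="scene" else c["color"][180:360,235:455,::-1],None,fx=3 if n=="side" else 4.5,fy=3 if n=="side" else 4.5))
E
```

```text
time: 10.18
tool_pos: [562.4, -9.7, 244.7]
tcp_rot: [-0.0, -0.137, 0.991, 0.0]
ft_force: [0.1, 0.5, 0.5]
grip_width: 0.1
```

View pics/side8.png

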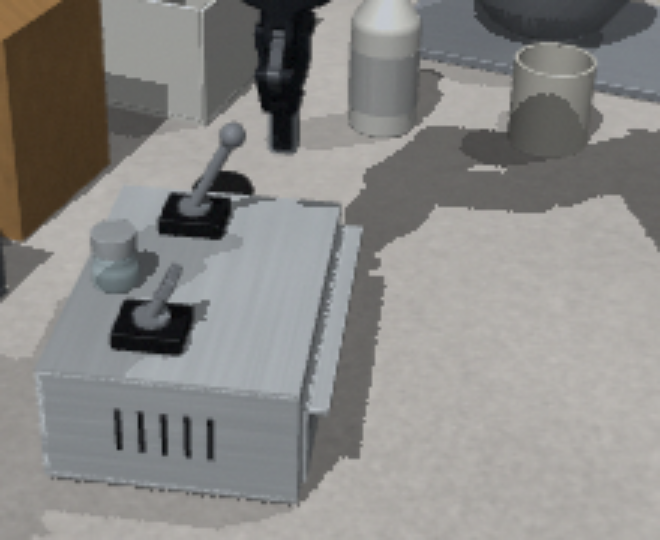

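View pics/scene8.png

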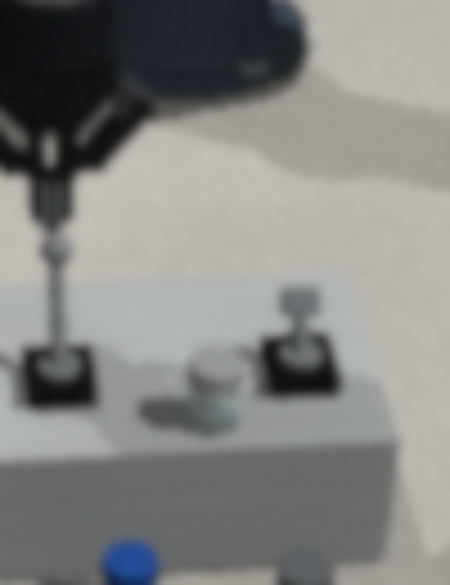

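```bash
python3 -m crank '{"translation":[[0,0,0.004],[-0.006,0,0],[-0.006,0,0],[-0.006,0,0],[-0.006,0,0],[-0.006,0,0],[-0.006,0,0],[-0.006,0,0],[-0.006,0,0]],"dr":[[0,0,0],[0,0,0],[0,0,0],[0,0,0],[0,0,0],[0,0,0],[0,0,0],[0,0,0],[0,0,0]],"grip":[0,0,0,0,0,0,0,0,0]}'
python3 - <<'E'
from plant import env
import cv2
c=env.read_camera("side"); cv2.imwrite("pics/side9.png",cv2.resize(c["color"][180:360,235:455,::-1],None,fx=3,fy=3))
E
```

```text
time: 11.4
tool_pos: [609.6, 2.9, 240.9]
tcp_rot: [0.001, -0.137, 0.991, -0.0]
ft_force: [-0.4, -0.5, 0.2]
grip_width: 0.4
```

View pics/side9.png

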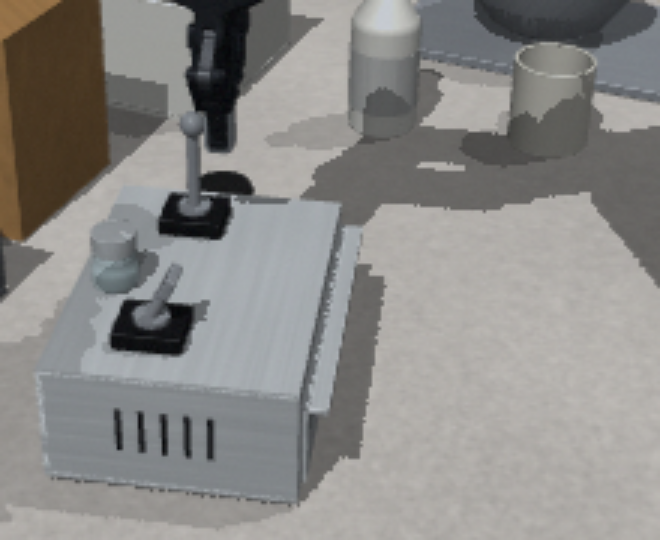

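Lever is upright, at centre. Continue past it.

```bash
python3 -m crank '{"translation":[[-0.005,0,0],[-0.005,0,0],[-0.003,0,0],[0,0,0]],"dr":[[0,0,0],[0,0,0],[0,0,0],[0,0,0]],"grip":[0,0,0,0]}'
python3 - <<'E'
from plant import env
import cv2
c=env.read_camera("side"); cv2.imwrite("pics/side10.png",cv2.resize(c["color"][180:360,235:455,::-1],None,fx=3,fy=3))
E
```

```text
time: 11.95
tool_pos: [621.4, 6.3, 240.9]
tcp_rot: [0.0, -0.137, 0.991, -0.0]
ft_force: [0.3, 0.1, 0.0]
grip_width: 0.2
```

View pics/side10.png

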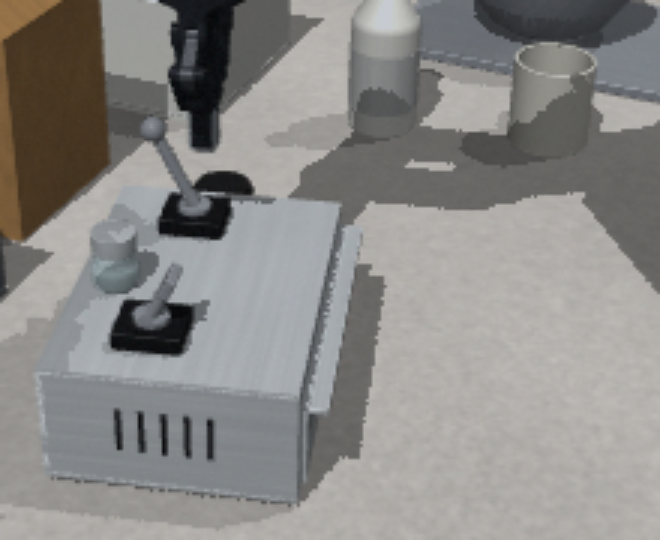

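It snapped to the back. Now retreat and check.

```bash
python3 -m crank '{"translation":[[0.02,0,0],[0.03,0,0],[0.03,0,-0.01],[0.03,0,-0.03],[0.02,0,-0.03],[0,0,0],[0,0,0]],"dr":[[0,0,0],[0,0,0],[0,0,0],[0,0,0],[0,0,0],[0,0,0],[0,0,0]],"grip":[0,0,0,0,0,0,0]}'
python3 - <<'E'
from plant import env
from h import *
s=env.read_camera("side"); cv2.imwrite("pics/side11.png",s["color"][:,:,::-1])
c=env.read_camera("scene"); cv2.imwrite("pics/scene11.png",cv2.resize(c["color"][180:330,260:500,::-1],None,fx=3.3,fy=3.3))
print(plane(s,152/3+235,127/3+180,181), "expect", np.array([629.4,11,181])+30.4*np.array([.963,.27,0]))
a=cv2.imread("pics/side0.png").astype(int); d=np.abs(a-s["color"][:,:,::-1].astype(int)).max(2); print((d>60).sum())
E
```

```text
time: 12.88
tool_pos: [496.2, -28.9, 310.7]
tcp_rot: [0.0, -0.137, 0.991, -0.0]
ft_force: [-0.7, -0.1, 1.1]
grip_width: -0.0
[660.69459723  13.44508968 181.        ] expect [658.6752  19.208  181.    ]
30379
```

View pics/side11.png

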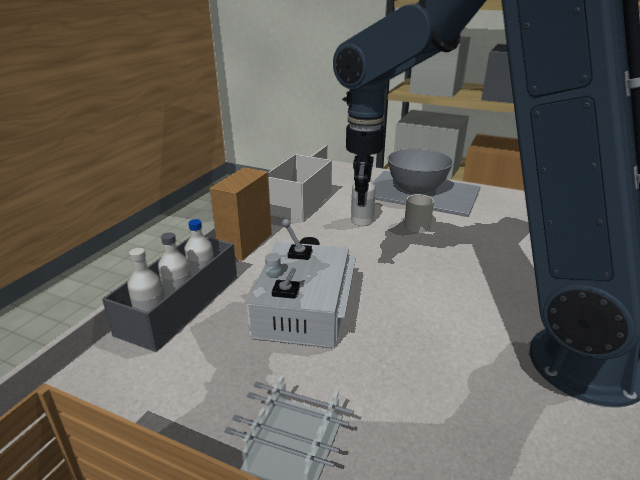

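View pics/scene11.png

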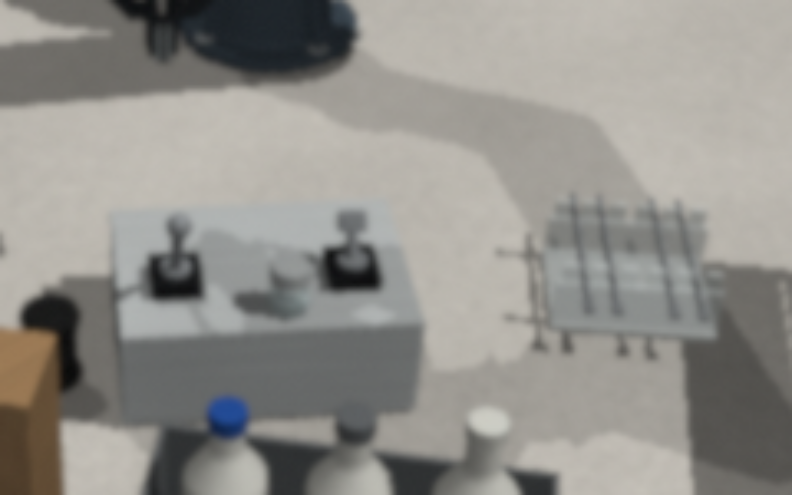

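```bash
python3 -c "
from plant import env
print(env.finish_job())"
```

```text
the job is handed in; nothing more can be done
None
```

The tray is shut and the tall lever has been pushed over to the back. I handed the job in at about 13 s of the 43 s allowed.

**Tray:** With the fingers closed, I pushed the tray in by its lip until it met the hard stop. The arm stopped advancing and the force rose from about 2 N to about 9 N. The wrist camera then put the lip 18 mm in front of the cabinet face. The nominal figure is 19 mm, so this agrees within calibration.

**Tall lever:** After the tray was shut, I pushed the ball end back past centre and it snapped over. The last side-camera picture shows it leaning to the back. The ball's position there was about 6 mm from where I expected it, which I put down to rough pixel reading from one camera.

**Everything else:** The short lever still leans to the tray side. By eye, the jar, mallet head, mug, bottle, rack and skewers look where they were, and the robot was clear of everything.

**Not checked:** The peg cannot be seen with the tray shut. It was last seen lying in the tray before the push. I also made no measured before-and-after comparison of the bystanders. A whole-image difference was useless for this because the arm and its shadows had moved.

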